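Lock the sample case with the T-key

ROBOT

A 7-joint arm with a two-finger parallel gripper is mounted at the origin on the work surface. World frame = base frame: x ahead of the robot, y to its left, z up, the work surface at z = 0. Lengths are in m, angles in rad, forces in N, time in s.
With the tool pointing down it reaches from about 0.425 to 0.875 m from the base axis. Payload 4.7 kg.
Tool frame: the origin (TCP) lies at the very end of the fingers, on their centre line; the grasp point (between the pads) lies 19 mm behind it (grip_point_offset is the distance from the TCP to the grasp point, in m); x points along the fingers, z is the direction in which the jaws open and shut, and the axes are right-handed (so a half turn about x gives the same grasp; the last joint's range is limited). The gripper opens to 87 mm and grips with 3 to 60 N. Pads are 19 mm wide; open, the fingers measure 117 mm over their backs; the gripper's body (75 mm by 190 mm) begins 51 mm behind the grasp point.
Start: joints at [1.338, 0.321, -0.07, 1.45, 0.023, 1.371, -0.057], TCP at [0.159, -0.63, 0.223] pointing down, gripper open.
Joint ranges: [-2.86, 2.86], [-0.3, 2.09], [-1.38, 1.24], [0.06, 2.45], [-1.56, 4.7], [0.09, 2.05], [-2.69, 2.69]. Speed limits (rad/s): [2.57, 2.57, 3.14, 3.14, 3.14, 3.14, 3.14].

INTERFACE

Orientations are given as a rotation vector (axis times angle).
In Python, from bench import get_state, get_image, calibration, close_job, grip_point_offset gives the robot as it stands.
- The arm moves only by the tool play_rows, never from a script. Its argument "targets" is a list of rows, each an object with "claw": the closure, from 0 (fully open) to 1 (shut); "linear": the shift along the tool's x, y, z as a fraction of full scale, a list of three; "rotation": the turn, a rotation vector about the tool's x, y, z as a fraction of full scale, a list of three. In form: [{"claw": claw, "linear": [x, y, z], "rotation": [wx, wy, wz]}, ...]. A call has 1 to 10 rows; each row shifts and turns the pose as measured when the row begins, along the tool's axes as they then stand; what a row does not reach is not made up. Full scale, the value 1, is 2.5 cm for a shift and 90 degrees for a turn. A row lasts 1/12 s, in which the tool goes at most 41.7 mm and 7.16 degrees, less where a joint would pass 70% of its speed; a pose out of reach is approached as far as the arm can. A call with a number of a shift or a turn outside -1 to 1 is refused whole. A call with a gripper value outside its range is refused whole. The fingers move at their own pace and stop on an object; "newtons" is the grip in N (left out, the last holds). Time passes only in rows, so rows that do not move let the fingers close. It gives the time, the measured TCP pose, the force and the opening at its end, in the units of the state.
- get_state(): the state, without advancing time (a new reading comes with each control period).
- get_image(name): name is "side" or "top" or "wrist"; returns the picture (400x640x3 uint8, blue, green, red); there is no depth.
- calibration(name): a dict with "fx", "fy", "cx", "cy" (pixels), "dist_coeffs" ([k1, k2, p1, p2, k3] as OpenCV has them; the pictures are not rectified), "rvec" (rotation vector, rad) and "tvec" (3), from world to camera coordinates, as OpenCV has them; the wrist camera has in their place "hand_eye" (4x4, takes a point from camera to tool coordinates, whose origin is the TCP and whose axes are the tool frame's). Camera axes: x right, y down, z forward; pixel columns grow to the right and rows downward; lengths in m; the calibration is good to about 2 mm. A picture is of the moment at which its call begins: read the wrist's pose just before it. calibration takes no time and is no camera call.
- close_job(): hands the job in, once; it reports no verdict.
The state is a dict: "time": time; "joint_positions": joint angles; "qd": joint speeds; "joint_torque": joint torques, N m; "position": TCP position; "tool_rot": TCP orientation; "ft_force": force on the tool from outside, world axes, zero at the start; "torque": the same for the moment, N m; "grip_width": opening from 0.0 (shut) to 1.0 (fully open).
Only numpy, scipy, OpenCV 4.12 (cv2) and the standard library are available. Lean on these libraries where they do the work, as an engineer would, in place of code of your own. Each camera call takes 0.05 s, during which the arm holds its last target. There are 200 camera calls.

TASK

Shut the half-open lid of the aluminium sample case. Then take the steel T-key out of its stand, fit it to the lock on the lid - press and turn until its bit drops fully into the slot - and turn it clockwise until the T-bar points front to back on the case, in line with the two marks beside the lock. Leave the key standing in the lock, the lid shut, and do not disturb the other things on the table.

Things in the scene. Friction and masses are not known exactly. Their poses are not given: they have to be found in the camera images.
- case: aluminium sample case fixed to the table, 220 (x) x 260 (y) x 90 mm high without its lid; origin at the centre of its underside, x to its back (hinge side), y along the hinge, z up. Upright, yawed differently each time
- case_lid (a joint): lid hinge: 0 = shut, grows as the lid opens (rad); starts at 0.45 to 0.8. The hinge line runs along the case's y at its back upper edge. The lid is 220 x 260 x 10 mm, shut its upper side is 100 mm above the table. A stiff friction hinge holds it where it is left; about 3 N down near the front edge shuts it
- lid_hinge (a point): middle of the hinge line, on the lid's underside, 110 mm behind the case's centre, 90 mm above the table; axes turn with the lid (its x runs from the lid's front edge to the hinge, z out of its upper side)
- lock (a point): lock centre, on the slotted spindle's face; 150 mm in front of the hinge line, mid-width, 24 mm above the lid's underside (114 above the table when shut); axes as the lid. The slot (30.5 x 10.5 mm, 12.5 deep) is not reported: it starts anywhere from 0 to 40 degrees clockwise, seen from above, of the lid's y axis; turned clockwise it stops at 92 degrees, along x = locked
- lock_rim (a point): centre of the lock's collar rim, 8 mm above the spindle face. Steel collar: 56 mm outside, 31 mm round hole, 22 mm high above the lid; two small dark marks on the lid lie before and behind it, along x. The spindle in it is sprung: pressed with 3 to 9 N it sinks up to 4 mm without turning. It stays at the angle where it is left (0.14 N m friction)
- key_grip (a point): centre of the T-key's bar; the bar is 70 mm long (along its x), 12 mm wide (y), 18 mm high; z up along the shank. It stands upright in the stand, the bar's centre 79 mm above the table. The key weighs about 150 g
- key_tip (a point): centre of the lower end of the key's bit, 69 mm below the bar's centre, same axes. Bit: 26 mm long (along the bar), 7 thick, 12 high, its last 2 mm stepped in to 23 x 5. Above it a round nose, 28 mm across, 20 high, which enters the collar and rests on the spindle face when the bit is fully in; then a 16 mm shank. The key is the same after half a turn
- stand: cast-stone block, 76 x 76 x 40 mm high, fixed, with a round pocket 31 mm wide and 30 mm deep from above in which the key stands; origin at the centre of its underside. Left or right of the case
- hollow_block: bystander: hollow cast block 90 x 80 x 55 mm, on the other side of the case from the stand; origin under its centre
- coping: bystander: cast coping sample 130 x 100 x 34 mm; origin under its centre
- tile_stack: bystander: stack of four tiles 90 x 90 x 37 mm, one piece; origin under its centre
- tile: bystander: single tile 60 x 60 x 10 mm; origin under its centre
- trim: bystander: stepped cast trim 90 x 56 x 32 mm; origin under its taller part
- brush: bystander: bench brush lying on the table; origin under its middle
- cup: bystander: white mug, 80 mm wide, 90 mm high; origin under its centre
There are look-alikes about, which are no part of the job. Of the things that look like the part that bears key_grip, the smallest one is meant.

How it is judged:
By the outcome, as a careful person would: the job done as asked, in the order asked, and still so for the second after the job is handed in, with the robot touching nothing.
It also fails if it takes over 61 s, if anything falls off the work surface, if the arm or the gripper's body presses on something with over 40 N, if the wrist force passes 120 N, or if a joint passes its speed limit or range.

## Working session

There is one attempt and no reset: what is moved stays moved. The work goes in short steps, Python scripts to look and compute and a tool call to move; the robot and the scene stay as the last step left them, time stands still between calls to the robot, and variables do not carry over. Pictures are saved under pics/ and viewed, about 8 in all and at most 12, crops included, and the job is handed in when it is done.

Besides the shell and the picture viewer there is one more tool, called after "Request:" by a JSON object that holds its "api" and its "payload". play_rows: Moves the arm, as the interface text tells. Shift numbers are shares of 2.5 cm and turn numbers shares of 90 degrees, none past 1 either way. Its arguments: {"type":"object","properties":{"targets":{"type":"array"},"newtons":{"type":"number"}},"required":["targets"]}

```bash
mkdir -p pics; ls
python3 - <<'E'
from bench import *
import cv2,numpy as np
s=get_state();print({k:np.round(v,3).tolist() for k,v in s.items()},grip_point_offset)
for n in("top","side"):
    cv2.imwrite(f"pics/{n}0.png",get_image(n));c=calibration(n);print(n,c)
    R=cv2.Rodrigues(np.array(c["rvec"]))[0];print(-R.T@np.array(c["tvec"]))
print(calibration("wrist"))
E
```

```text
pics
{'time': 0.0, 'joint_positions': [1.338, 0.322, -0.07, 1.452, 0.023, 1.371, -0.057], 'qd': [0.0, 0.0, -0.0, 0.0, -0.001, 0.001, 0.001], 'joint_torque': [-0.0, -49.128, -0.404, -31.253, -0.064, 0.044, 0.0], 'position': [0.159, -0.63, 0.222], 'tool_rot': [1.027, 1.317, -1.025], 'ft_force': [0.088, -0.863, 0.114], 'torque': [-0.037, 0.045, 0.01], 'grip_width': 1.002} 0.0187
top {'fx': 460.8382881944336, 'fy': 460.8382881944336, 'cx': 320.2907607227712, 'cy': 200.69632361123521, 'dist_coeffs': array([-0.04341836,  0.        ,  0.        ,  0.        ,  0.        ]), 'rvec': array([ 2.12933362, -2.14513582,  0.13698864]), 'tvec': array([0.02011044, 0.52329909, 1.2239252 ])}
[ 0.33970153 -0.00577878  1.28717083]
side {'fx': 520.3168797593086, 'fy': 520.3168797593086, 'cx': 318.87487267116126, 'cy': 196.5172794310777, 'dist_coeffs': array([0.05750185, 0.        , 0.        , 0.        , 0.        ]), 'rvec': array([ 0.30755785, -2.66108733,  1.38511679]), 'tvec': array([0.50280346, 0.13307872, 1.48559208])}
[0.2013863  1.22514121 0.96745938]
{'fx': 283.7641019941215, 'fy': 283.7641019941215, 'cx': 320.9445515432675, 'cy': 201.94085670324043, 'dist_coeffs': array([0.0130778, 0.       , 0.       , 0.       , 0.       ]), 'hand_eye': array([[-7.10606970e-04, -2.90981584e-01,  9.56728390e-01,
        -1.62136593e-01],
       [ 7.24459811e-04, -9.56728531e-01, -2.90981089e-01,
         8.05315432e-02],
       [ 9.99999485e-01,  4.86338079e-04,  8.90662426e-04,
        -3.34006589e-04],
       [ 0.00000000e+00,  0.00000000e+00,  0.00000000e+00,
         1.00000000e+00]])}
```

View pics/top0.png

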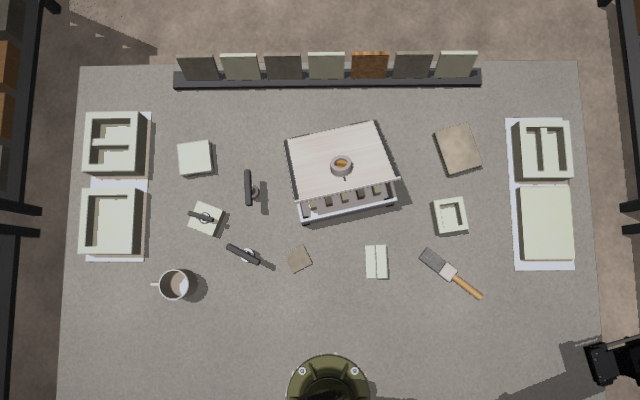

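View pics/side0.png

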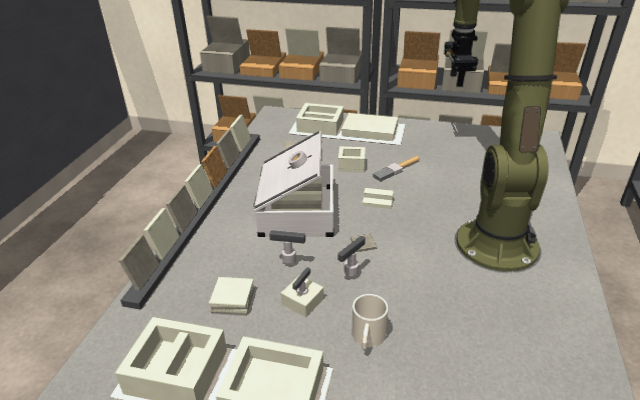

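Three T-keys: (207,217) in the stone stand, (250,188) and (243,255), both larger, upright on the table. The one in the stand is the smallest and fits the description. I'll confirm it with enlarged crops.

Run:
```python
import cv2,numpy as np
t=cv2.imread("pics/top0.png");s=cv2.imread("pics/side0.png")
r=lambda i,x,y,w,h,f:cv2.resize(i[y:y+h,x:x+w],None,fx=f,fy=f,interpolation=cv2.INTER_CUBIC)
a=r(t,175,160,100,75,4);b=r(t,275,110,130,115,3.4);c=r(s,225,220,170,100,2.35);d=r(s,245,125,100,115,2.6)
W=np.zeros((600,800,3),np.uint8)
for i,(x,y) in((a,(0,0)),(c,(0,310)),(b[:,:395],(400,0)),(d[:205],(405,395))):
    i=i[:600-y,:800-x];W[y:y+i.shape[0],x:x+i.shape[1]]=i
cv2.imwrite("pics/crop.png",W)
```

```text
(no output)
```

View pics/crop.png

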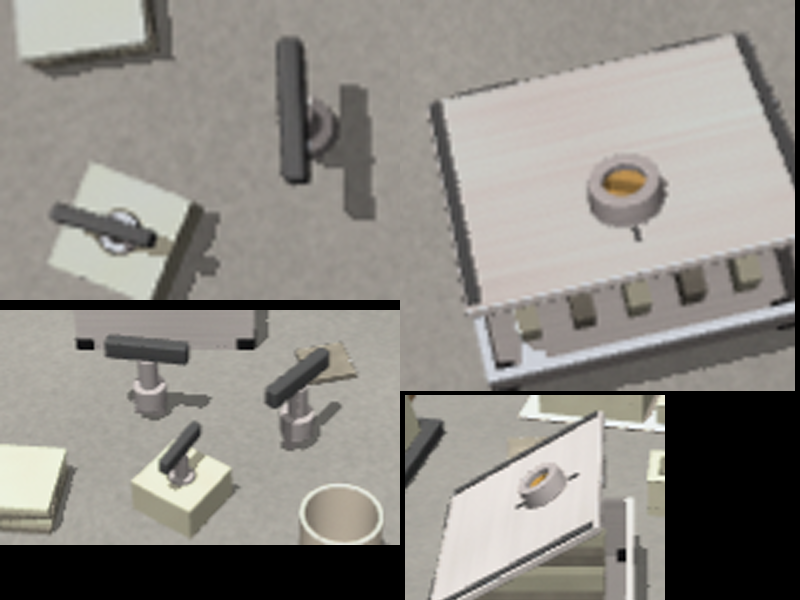

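The crop confirms it: the key in the stand (top image about (201,216)) is clearly the smallest of the three. I'll fit the case pose and lid angle, and the key pose, from the corners.

```bash
cat > h.py <<'E'
import cv2,numpy as np
from bench import *
from scipy.spatial.transform import Rotation as Ro
from scipy.optimize import least_squares
C={n:calibration(n) for n in("top","side")}
CW=calibration("wrist")
def K(c):return np.array([[c["fx"],0,c["cx"]],[0,c["fy"],c["cy"]],[0,0,1]])
def proj(n,P):
    c=C[n];return cv2.projectPoints(np.array(P,float).reshape(-1,1,3),np.array(c["rvec"]),np.array(c["tvec"]),K(c),c["dist_coeffs"])[0][:,0]
def wext(s):
    T=np.eye(4);T[:3,:3]=Ro.from_rotvec(s["tool_rot"]).as_matrix();T[:3,3]=s["position"]
    return T@np.array(CW["hand_eye"])
def projw(s,P):
    W=np.linalg.inv(wext(s));return cv2.projectPoints(np.array(P,float).reshape(-1,1,3),Ro.from_matrix(W[:3,:3]).as_rotvec(),W[:3,3],K(CW),CW["dist_coeffs"])[0][:,0]
def ray_z(n,px,z,s=None):
    if n=="wrist":
        T=wext(s);c=CW
    else:
        c=C[n];R=cv2.Rodrigues(np.array(c["rvec"]))[0];T=np.eye(4);T[:3,:3]=R.T;T[:3,3]=-R.T@np.array(c["tvec"])
    u=cv2.undistortPoints(np.array(px,float).reshape(-1,1,2),K(c),c["dist_coeffs"])[:,0]
    d=np.c_[u,np.ones(len(u))]@T[:3,:3].T
    return T[:3,3]+d*((z-T[2,3])/d[:,2])[:,None]
def casept(p,L,lid=True):
    x,y,w,th=p;L=np.array(L,float).reshape(-1,3)
    if lid:  # L in lid_hinge frame
        L=L@Ro.from_euler("y",th).as_matrix().T+[.11,0,.09]
    return L@Ro.from_euler("z",w).as_matrix().T+[x,y,0]
E
python3 - <<'E'
from h import *
top=[((0,.13,.01),(286.8,140.3)),((0,-.13,.01),(374.4,121.2)),((-.22,.13,.01),(296.5,200.6)),((-.22,-.13,.01),(399,180)),((-.15,0,.032),(341.2,162.4))]
side=[((-.22,-.13,.01),(320,131.5)),((-.22,.13,.01),(320,175)),((0,-.13,.01),(264,161.5)),((-.15,0,.032),(298.1,156.9))]
def f(p):return np.r_[(proj("top",casept(p,[a for a,_ in top]))-[b for _,b in top]).ravel(),(proj("side",casept(p,[a for a,_ in side]))-[b for _,b in side]).ravel()]
for sg in(1,-1):
    r=least_squares(f,[.5,0,.2,.6*sg]);print(r.x.round(4),r.cost,r.fun.round(1))
p=r.x if r.x[3]>0 else least_squares(f,[.5,0,.2,.6]).x
print("lockrim shut",casept([*p[:3],0],(-.15,0,.032)),"front edge mid now",casept(p,(-.22,0,.01)))
e=ray_z("top",[(188.8,213),(213,219.5)],.088);print("key",e,e.mean(0),np.degrees(np.arctan2(*(e[0]-e[1])[[1,0]])))
s=[(283.5,0)]
print(proj("side",[e.mean(0)]))
print("others",ray_z("top",[(250,188),(243,255)],.1), ray_z("top",[(171,285)],.09))
E
```

```text
[ 0.5939 -0.0368  0.2102  0.5318] 29.062898497619752 [-4.1 -0.4  3.4 -2.  -2.2  2.1  2.3 -0.8 -0.1  1.3  1.8 -1.3 -0.5  0.2
 -0.1 -0.5 -1.7 -0.8]
[ 0.5939 -0.0368  0.2102  0.5318] 29.06289849754366 [-4.1 -0.4  3.4 -2.  -2.2  2.1  2.3 -0.8 -0.1  1.3  1.8 -1.3 -0.5  0.2
 -0.1 -0.5 -1.7 -0.8]
lockrim shut [[ 0.55481122 -0.04515575  0.122     ]] front edge mid now [[ 0.52102997 -0.05236318  0.21018491]]
key [[0.48631056 0.36324942 0.088     ]
 [0.46858201 0.2981687  0.088     ]] [0.47744628 0.33070906 0.088     ] 74.76187471978271
[[302.10891095 273.53044903]]
others [[0.54967991 0.19949838 0.1       ]
 [0.37492514 0.21486342 0.1       ]] [[0.29871265 0.40308436 0.09      ]]
```

```bash
cat >> h.py <<'E'
def go(P,s=None):
    s=s or get_state();R=Ro.from_rotvec(s["tool_rot"]).as_matrix();d=R.T@(np.array(P)-s["position"])
    print("tool shift units",(d/.025).round(2),"yawz",np.degrees(np.arctan2(R[1,2],R[0,2])).round(1),"tilt x",R[:,0].round(3))
E
python3 - <<'E'
from h import *
s=get_state();print(Ro.from_rotvec(s["tool_rot"]).as_matrix().round(3))
go([.54,-.104,.30])
E
```

```text
[[-0.001  0.97   0.244]
 [ 0.002  0.244 -0.97 ]
 [-1.    -0.    -0.002]]
tool shift units [ -3.11  19.93 -16.67] yawz -75.9 tilt x [-0.001  0.002 -1.   ]
```

Request:
{"api": "play_rows", "payload": {"targets": [{"claw": 1,"linear": [-0.8,0,0],"rotation": [-0.075,0,0]},{"claw": 1,"linear": [-0.8,0,0],"rotation": [-0.075,0,0]},{"claw": 1,"linear": [-0.8,0,0],"rotation": [-0.075,0,0]},{"claw": 1,"linear": [-0.8,0,0],"rotation": [-0.075,0,0]},{"claw": 1,"linear": [0,0,0],"rotation": [-0.075,0,0]},{"claw": 1,"linear": [0,0,0],"rotation": [-0.075,0,0]},{"claw": 1,"linear": [0,0,0],"rotation": [-0.075,0,0]},{"claw": 1,"linear": [0,0,0],"rotation": [-0.075,0,0]},{"claw": 1,"linear": [0,0,0],"rotation": [-0.075,0,0]}], "newtons": 40}}

```text
time: 0.85
position: [0.1581, -0.6274, 0.299]
tool_rot: [0.178, 1.569, -0.159]
ft_force: [0.2, 0.4, -0.4]
grip_width: 0.401
```

```bash
python3 -c "
from h import *
go([.54,-.104,.30])"
```

```text
tool shift units [ 0.17 23.71 10.47] yawz -12.3 tilt x [-0.004  0.013 -1.   ]
```

Request:
{"api": "play_rows", "payload": {"targets": [{"claw": 1,"linear": [0,1,0.44],"rotation": [0,0,0]},{"claw": 1,"linear": [0,1,0.44],"rotation": [0,0,0]},{"claw": 1,"linear": [0,1,0.44],"rotation": [0,0,0]},{"claw": 1,"linear": [0,1,0.44],"rotation": [0,0,0]},{"claw": 1,"linear": [0,1,0.44],"rotation": [0,0,0]},{"claw": 1,"linear": [0,1,0.44],"rotation": [0,0,0]},{"claw": 1,"linear": [0,1,0.44],"rotation": [0,0,0]},{"claw": 1,"linear": [0,1,0.44],"rotation": [0,0,0]},{"claw": 1,"linear": [0,1,0.44],"rotation": [0,0,0]},{"claw": 1,"linear": [0,1,0.44],"rotation": [0,0,0]}]}}

```text
time: 1.68
position: [0.3161, -0.4003, 0.2933]
tool_rot: [0.192, 1.578, -0.16]
ft_force: [-0.1, -1.6, -0.2]
grip_width: 0.007
```

Request:
{"api": "play_rows", "payload": {"targets": [{"claw": 1,"linear": [0,1,0.44],"rotation": [0,0,0]},{"claw": 1,"linear": [0,1,0.44],"rotation": [0,0,0]},{"claw": 1,"linear": [0,1,0.44],"rotation": [0,0,0]},{"claw": 1,"linear": [0,1,0.44],"rotation": [0,0,0]},{"claw": 1,"linear": [0,1,0.44],"rotation": [0,0,0]},{"claw": 1,"linear": [0,1,0.44],"rotation": [0,0,0]},{"claw": 1,"linear": [0,1,0.44],"rotation": [0,0,0]},{"claw": 1,"linear": [0,1,0.44],"rotation": [0,0,0]},{"claw": 1,"linear": [0,1,0.44],"rotation": [0,0,0]},{"claw": 1,"linear": [0,1,0.44],"rotation": [0,0,0]}]}}

```text
time: 2.52
position: [0.4828, -0.1673, 0.2927]
tool_rot: [0.193, 1.583, -0.161]
ft_force: [0.8, 0.4, 0.3]
grip_width: 0.001
```

```bash
python3 -c "
from h import *
go([.54,-.104,.30]);print(get_state()['position'])"
```

```text
tool shift units [-0.27  2.98  1.66] yawz -12.9 tilt x [-0.017  0.022 -1.   ]
[ 0.48280957 -0.16734381  0.29270866]
```

Request:
{"api": "play_rows", "payload": {"targets": [{"claw": 1,"linear": [0,1,0.55],"rotation": [0,0,0]},{"claw": 1,"linear": [0,1,0.55],"rotation": [0,0,0]},{"claw": 1,"linear": [0,0.9,0.55],"rotation": [0,0,0]},{"claw": 1,"linear": [0.6,0,0],"rotation": [0,0,0]},{"claw": 1,"linear": [0.6,0,0],"rotation": [0,0,0]},{"claw": 1,"linear": [0.6,0,0],"rotation": [0,0,0]},{"claw": 1,"linear": [0.6,0,0],"rotation": [0,0,0]},{"claw": 1,"linear": [0.6,0,0],"rotation": [0,0,0]}]}}

```text
time: 3.18
position: [0.5445, -0.0897, 0.2164]
tool_rot: [0.185, 1.58, -0.146]
ft_force: [-0.2, 0.1, -0.3]
grip_width: 0.004
```

Request:
{"api": "play_rows", "payload": {"targets": [{"claw": 1,"linear": [0.5,0,0],"rotation": [0,0,0]},{"claw": 1,"linear": [0.5,0,0],"rotation": [0,0,0]},{"claw": 1,"linear": [0.5,0,0],"rotation": [0,0,0]},{"claw": 1,"linear": [0.5,0,0],"rotation": [0,0,0]}]}}

```text
time: 3.52
position: [0.5431, -0.0885, 0.1629]
tool_rot: [0.184, 1.581, -0.146]
ft_force: [-0.4, 0.1, 2.0]
grip_width: 0.005
```

Request:
{"api": "play_rows", "payload": {"targets": [{"claw": 1,"linear": [0.3,-0.35,0],"rotation": [0,0,0]},{"claw": 1,"linear": [0.4,-0.3,0],"rotation": [0,0,0]},{"claw": 1,"linear": [0.5,0,0],"rotation": [0,0,0]},{"claw": 1,"linear": [0.4,0,0],"rotation": [0,0,0]},{"claw": 1,"linear": [0.3,0,0],"rotation": [0,0,0]}]}}

```text
time: 3.93
position: [0.5376, -0.1049, 0.1096]
tool_rot: [0.185, 1.583, -0.146]
ft_force: [-0.3, 0.0, 1.1]
grip_width: 0.003
```

Request:
{"api": "play_rows", "payload": {"targets": [{"claw": 1,"linear": [0.25,0,0],"rotation": [0,0,0]},{"claw": 1,"linear": [0.2,0,0],"rotation": [0,0,0]},{"claw": 1,"linear": [0.2,0,0],"rotation": [0,0,0]}]}}

```text
time: 4.18
position: [0.537, -0.105, 0.1]
tool_rot: [0.183, 1.587, -0.151]
ft_force: [-18.9, 1.5, 50.5]
grip_width: 0.007
```

Request:
{"api": "play_rows", "payload": {"targets": [{"claw": 1,"linear": [-0.4,0,0],"rotation": [0,0,0]},{"claw": 1,"linear": [-1,0,0],"rotation": [0,0,0]},{"claw": 0,"linear": [-1,0,0],"rotation": [0,0,0]},{"claw": 0,"linear": [-1,0,0],"rotation": [0,0,0]},{"claw": 0,"linear": [-1,0,0],"rotation": [0,0,0]},{"claw": 0,"linear": [-1,0,0],"rotation": [0,0,0]},{"claw": 0,"linear": [0,0,0],"rotation": [0,0,0]},{"claw": 0,"linear": [0,0,0],"rotation": [0,0,0]}]}}

```text
time: 4.85
position: [0.5416, -0.1071, 0.2417]
tool_rot: [0.178, 1.583, -0.15]
ft_force: [-0.4, -0.1, -0.7]
grip_width: 0.373
```

Run:
```python
from h import *
s=get_state();w=get_image("wrist");cv2.imwrite("pics/w1.png",w);np.save("w1.npy",np.r_[s["position"],s["tool_rot"]])
print(s["position"],s["grip_width"]);go([.43,.25,.25],s)
p=[.5939,-.0368,.2102,0]
print(projw(s,casept(p,[(-.15,0,.032),(-.22,.13,.01),(-.22,-.13,.01),(0,0.13,.01),(0,-.13,.01)])).round(0).tolist())
print(projw(s,[s["position"]]))
```

```text
[ 0.54163507 -0.10714282  0.24170771] 0.3726566179591549
tool shift units [ 0.02 13.05 -7.33] yawz -12.0 tilt x [-0.016  0.02  -1.   ]
[[323.0, 136.0], [202.0, 38.0], [314.0, 262.0], [423.0, -82.0], [498.0, 189.0]]
[[320.19476999 249.24562316]]
```

View pics/w1.png

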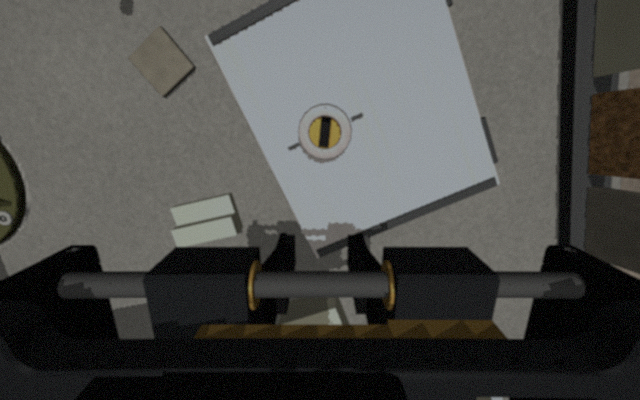

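The lid is shut flat. The lock rim is near (325,131), with the marks at (293,148) and (358,117). The slot shows dark in the yellow face, running roughly vertically in the image. Next I'll get the slot angle and the lock centre numerically.

Run:
```python
from h import *
w=cv2.imread("pics/w1.png");v=np.load("w1.npy");s=dict(position=v[:3],tool_rot=v[3:])
hsv=cv2.cvtColor(w,cv2.COLOR_BGR2HSV);g=cv2.cvtColor(w,cv2.COLOR_BGR2GRAY)
roi=np.zeros_like(g);cv2.circle(roi,(325,131),22,255,-1)
y=((hsv[...,1]>110)&(hsv[...,2]>60)&(roi>0))
pts=np.argwhere(y)[:,::-1].astype(np.float32)
(c,ax,an)=cv2.minAreaRect(pts);print("yellow",len(pts),c,ax,cv2.minEnclosingCircle(pts))
hull=cv2.convexHull(pts.astype(int));m=np.zeros_like(g);cv2.fillConvexPoly(m,hull,255)
sl=np.argwhere((m>0)&(g<45))[:,::-1].astype(float)
mu=sl.mean(0);U=np.linalg.svd(sl-mu)[2][0];print("slot",len(sl),mu,U)
ctr=cv2.minEnclosingCircle(pts)[0]
e=ray_z("wrist",[mu-12*U,mu+12*U,ctr],.114,s);d=e[1]-e[0];print("slot ang",np.degrees(np.arctan2(d[1],d[0]))%180,"ctr",e[2])
cs=[(208,38),(318,257),(497,183)];E=ray_z("wrist",cs,.1,s);print(E)
f=lambda q:(projw(s,casept([*q,0],[(-.22,.13,.01),(-.22,-.13,.01),(0,-.13,.01)]))-cs).ravel()
r=least_squares(f,[.59,-.03,.21]);print(r.x,r.fun.round(1),casept([*r.x,0],(-.15,0,.024)))
mk=[]
for c0 in((293,148),(358,117)):
    q=np.zeros_like(g);cv2.circle(q,c0,9,255,-1);b=np.argwhere((q>0)&(g<105))[:,::-1].astype(float);mk.append(b.mean(0));print(len(b),mk[-1])
M=ray_z("wrist",mk,.1,s);print(M.mean(0),np.degrees(np.arctan2(*(M[1]-M[0])[[1,0]])))
cv2.imwrite("pics/w1c.png",cv2.resize(w[90:175,270:380],None,fx=7,fy=7,interpolation=cv2.INTER_CUBIC))
```

```text
yellow 497 (324.1756591796875, 132.44593811035156) (30.4138126373291, 29.42742156982422) ((324.5, 132.0), 15.53232479095459)
slot 232 [324.57758621 131.47413793] [-0.09270378  0.99569373]
slot ang 72.80431227665697 ctr [ 0.55675043 -0.04207153  0.114     ]
[[ 0.4646558   0.06611342  0.1       ]
 [ 0.51978215 -0.18179291  0.1       ]
 [ 0.72757031 -0.13343024  0.1       ]]
[ 0.5971028  -0.03411879  0.22007355] [-4.1 -2.2 -0.8  2.7  5.2  2.2] [[ 0.55806755 -0.04285085  0.114     ]]
45 [294.86666667 145.68888889]
42 [356.38095238 116.83333333]
[ 0.55726345 -0.04221122  0.1       ] 12.61579665224799
```

View pics/w1c.png

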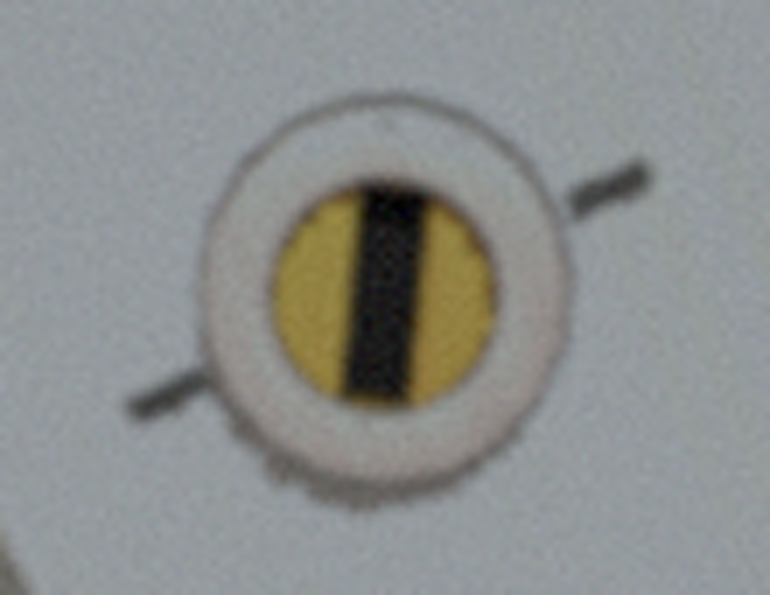

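Request:
{"api": "play_rows", "payload": {"targets": [{"claw": 0,"linear": [-0.1,1,-0.44],"rotation": [0,0,0]},{"claw": 0,"linear": [-0.05,1,-0.44],"rotation": [0,0,0]},{"claw": 0,"linear": [-0.05,1,-0.44],"rotation": [0,0,0]},{"claw": 0,"linear": [-0.05,1,-0.44],"rotation": [0,0,0]},{"claw": 0,"linear": [-0.05,1,-0.44],"rotation": [0,0,0]},{"claw": 0,"linear": [-0.05,1,-0.44],"rotation": [0,0,0]},{"claw": 0,"linear": [-0.05,1,-0.44],"rotation": [0,0,0]},{"claw": 0,"linear": [0,1,-0.44],"rotation": [0,0,0]},{"claw": 0,"linear": [0,1,-0.44],"rotation": [0,0,0]},{"claw": 0,"linear": [0,1,-0.44],"rotation": [0,0,0]}]}}

```text
time: 5.73
position: [0.4814, 0.1612, 0.2438]
tool_rot: [0.189, 1.597, -0.166]
ft_force: [0.5, -0.1, 0.1]
grip_width: 0.994
```

Request:
{"api": "play_rows", "payload": {"targets": [{"claw": 0,"linear": [0,1,-0.44],"rotation": [0,0,0]},{"claw": 0,"linear": [0,1,-0.44],"rotation": [0,0,0]},{"claw": 0,"linear": [0,1,-0.44],"rotation": [0,-0.006,-0.005]},{"claw": 0,"linear": [0,0.7,-0.4],"rotation": [0,-0.006,-0.005]},{"claw": 0,"linear": [0,0,0],"rotation": [0,0,0]},{"claw": 0,"linear": [0,0,0],"rotation": [0,0,0]}]}}

```text
time: 6.23
position: [0.4519, 0.2713, 0.2383]
tool_rot: [0.165, 1.59, -0.171]
ft_force: [0.8, -0.5, 0.3]
grip_width: 0.997
```

Run:
```python
from h import *
s=get_state();w=get_image("wrist");cv2.imwrite("pics/w2.png",w);np.save("w2.npy",np.r_[s["position"],s["tool_rot"]])
print(s["position"],s["grip_width"],s["joint_positions"]);go([.477,.331,.25],s)
print(projw(s,[[.486,.363,.088],[.4686,.298,.088]]))
```

```text
[0.45193767 0.27131566 0.2383107 ] 0.9974019549491712 [ 0.35689505  0.1713753  -1.03039274  1.6843542   0.1336772   1.39155117
 -0.90720647]
tool shift units [-0.5   2.54  0.46] yawz -12.2 tilt x [-0.026 -0.001 -1.   ]
[[337.84123037  97.82711696]
 [333.7520797  162.83376774]]
```

View pics/w2.png

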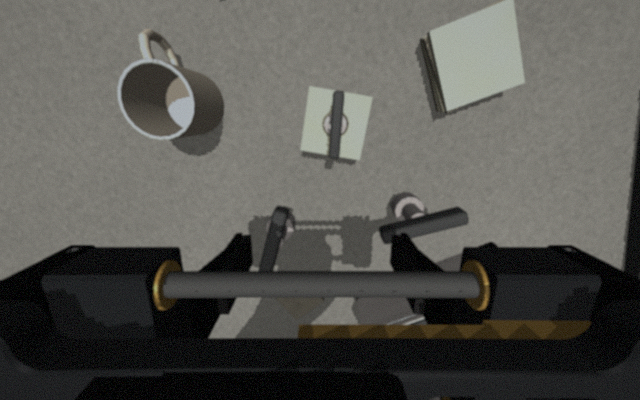

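The wrist view shows the key's bar from (338,92) to (335,160) in its stand. The two larger look-alikes are nearer the gripper, at (272,240) and (425,222). Next I'll measure the bar exactly.

Run:
```python
from h import *
w=cv2.imread("pics/w2.png");v=np.load("w2.npy");s=dict(position=v[:3],tool_rot=v[3:])
g=cv2.cvtColor(w,cv2.COLOR_BGR2GRAY)
m=np.zeros_like(g);m[80:170,325:348]=((g<62)*255)[80:170,325:348].astype(np.uint8)
n,l,st,_=cv2.connectedComponentsWithStats(m);i=1+st[1:,4].argmax();p=np.argwhere(l==i)[:,::-1].astype(np.float32)
print(st[i],cv2.minAreaRect(p))
r=cv2.boxPoints(cv2.minAreaRect(p));r=r[r[:,1].argsort()];e=np.array([r[:2].mean(0),r[2:].mean(0)])
E=ray_z("wrist",e,.088,s);d=E[0]-E[1];print(e,E,E.mean(0),np.linalg.norm(d),np.degrees(np.arctan2(d[1],d[0])))
cv2.imwrite("pics/w2c.png",cv2.resize(w[75:175,290:385],None,fx=6,fy=6,interpolation=cv2.INTER_CUBIC))
```

```text
[329 155   9   5  20] ((332.81134033203125, 157.16036987304688), (8.51635456085205, 2.6098501682281494), 15.945395469665527)
[[333.16983 155.90565]
 [332.45285 158.41508]] [[0.46948226 0.30559233 0.088     ]
 [0.46816885 0.3030661  0.088     ]] [0.46882555 0.30432921 0.088     ] 0.0028472580462803854 62.52976633001206
```

View pics/w2c.png

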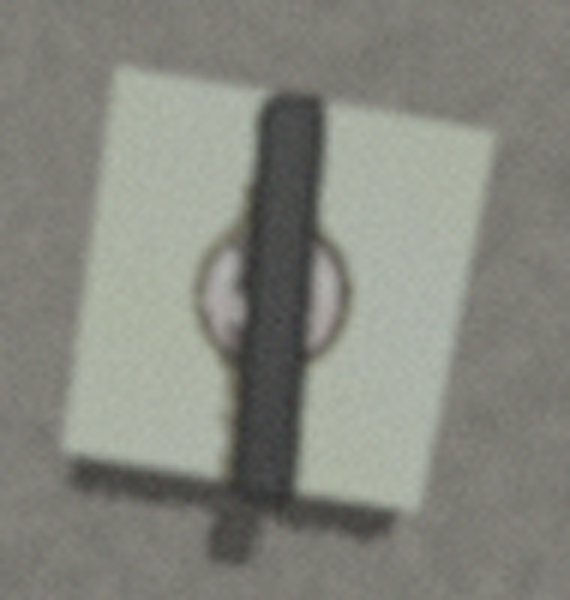

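Run:
```python
from h import *
v=np.load("w2.npy");s=dict(position=v[:3],tool_rot=v[3:])
E=ray_z("wrist",[(338.8,90.8),(333.8,157.2)],.088,s);d=E[0]-E[1];print(E,E.mean(0),np.linalg.norm(d),np.degrees(np.arctan2(d[1],d[0])))
go([*E.mean(0)[:2],.15])
```

```text
[[0.48825781 0.36939866 0.088     ]
 [0.46987688 0.30406385 0.088     ]] [0.47906734 0.33673126 0.088     ] 0.06787117586282297 74.2868804286717
tool shift units [3.5  2.81 0.61] yawz -12.2 tilt x [-0.027 -0.001 -1.   ]
```

Request:
{"api": "play_rows", "payload": {"targets": [{"claw": 0,"linear": [0,0.9,0.2],"rotation": [0.02,-0.008,0.002]},{"claw": 0,"linear": [0,0.9,0.2],"rotation": [0.02,-0.008,0.002]},{"claw": 0,"linear": [0,0.9,0.2],"rotation": [0,0,0]},{"claw": 0,"linear": [0.8,0,0],"rotation": [0,0,0]},{"claw": 0,"linear": [0.8,0,0],"rotation": [0,0,0]},{"claw": 0,"linear": [0.8,0,0],"rotation": [0,0,0]},{"claw": 0,"linear": [0.8,0,0],"rotation": [0,0,0]},{"claw": 0,"linear": [0,0,0],"rotation": [0,0,0]}]}}

```text
time: 6.95
position: [0.4914, 0.3209, 0.1485]
tool_rot: [0.228, 1.559, -0.243]
ft_force: [-1.2, -1.1, 0.1]
grip_width: 0.996
```

Run:
```python
from h import *
go([.479,.336,.061]);print(get_state()["position"])
```

```text
tool shift units [ 3.49  0.47 -0.65] yawz -17.2 tilt x [-0.002 -0.009 -1.   ]
[0.49136548 0.32088555 0.14849391]
```

Request:
{"api": "play_rows", "payload": {"targets": [{"claw": 0,"linear": [0,0.35,-0.35],"rotation": [-0.014,0,0.004]},{"claw": 0,"linear": [0,0.15,-0.3],"rotation": [0,0,0]},{"claw": 0,"linear": [0.6,0,0],"rotation": [0,0,0]},{"claw": 0,"linear": [0.7,0,0],"rotation": [0,0,0]},{"claw": 0,"linear": [0.7,0,0],"rotation": [0,0,0]},{"claw": 0,"linear": [0,0,0],"rotation": [0,0,0]}]}}

```text
time: 7.45
position: [0.4812, 0.3391, 0.1023]
tool_rot: [0.221, 1.554, -0.219]
ft_force: [-0.8, -0.4, -0.1]
grip_width: 0.997
```

Run:
```python
from h import *
go([.479,.336,.061]);print(get_state()["position"])
```

```text
tool shift units [ 1.65 -0.15 -0.06] yawz -16.1 tilt x [ 0.006  0.    -1.   ]
[0.48122873 0.33905982 0.10230729]
```

Well aligned. I'll descend and close.

Request:
{"api": "play_rows", "payload": {"targets": [{"claw": 0,"linear": [0.6,-0.1,-0.05],"rotation": [0,0,0]},{"claw": 0,"linear": [0.6,0,0],"rotation": [0,0,0]},{"claw": 0,"linear": [0.4,0,0],"rotation": [0,0,0]},{"claw": 0,"linear": [0,0,0],"rotation": [0,0,0]}]}}

```text
time: 7.78
position: [0.4814, 0.3407, 0.0664]
tool_rot: [0.224, 1.548, -0.214]
ft_force: [-0.7, -1.2, 0.1]
grip_width: 1.004
```

Run:
```python
from h import *
go([.479,.336,.061]);print(get_state()["position"])
```

```text
tool shift units [ 0.21 -0.21 -0.04] yawz -16.0 tilt x [ 0.013  0.005 -1.   ]
[0.48139001 0.34068143 0.0664285 ]
```

Request:
{"api": "play_rows", "payload": {"targets": [{"claw": 1,"linear": [0,0,0],"rotation": [0,0,0]},{"claw": 1,"linear": [0,0,0],"rotation": [0,0,0]},{"claw": 1,"linear": [0,0,0],"rotation": [0,0,0]},{"claw": 1,"linear": [0,0,0],"rotation": [0,0,0]},{"claw": 1,"linear": [0,0,0],"rotation": [0,0,0]},{"claw": 1,"linear": [0,0,0],"rotation": [0,0,0]},{"claw": 1,"linear": [0,0,0],"rotation": [0,0,0]},{"claw": 1,"linear": [0,0,0],"rotation": [0,0,0]},{"claw": 1,"linear": [0,0,0],"rotation": [0,0,0]}], "newtons": 50}}

```text
time: 8.53
position: [0.4835, 0.3428, 0.0705]
tool_rot: [0.227, 1.543, -0.211]
ft_force: [-0.0, -0.3, 0.8]
grip_width: 0.4
```

Request:
{"api": "play_rows", "payload": {"targets": [{"claw": 0.5,"linear": [0.25,-0.2,0],"rotation": [0,0.004,0.002]},{"claw": 0.5,"linear": [0.2,-0.1,0],"rotation": [0,0.004,0.002]},{"claw": 0.6,"linear": [0.05,-0.05,0],"rotation": [0,0,0]}]}}

```text
time: 8.78
position: [0.4812, 0.3343, 0.0571]
tool_rot: [0.234, 1.555, -0.204]
ft_force: [0.8, -0.0, -0.4]
grip_width: 0.457
```

Run:
```python
from h import *
go([.479,.336,.061]);print(get_state()["position"])
```

```text
tool shift units [-0.16  0.04 -0.1 ] yawz -16.0 tilt x [ 0.007  0.019 -1.   ]
[0.48115787 0.33432233 0.0571014 ]
```

Request:
{"api": "play_rows", "payload": {"targets": [{"claw": 0.6,"linear": [-0.1,0,0],"rotation": [0,0,-0.012]},{"claw": 1,"linear": [0,0,0],"rotation": [0,0,0]},{"claw": 1,"linear": [0,0,0],"rotation": [0,0,0]},{"claw": 1,"linear": [0,0,0],"rotation": [0,0,0]},{"claw": 1,"linear": [0,0,0],"rotation": [0,0,0]},{"claw": 1,"linear": [0,0,0],"rotation": [0,0,0]}]}}

```text
time: 9.28
position: [0.4799, 0.3315, 0.057]
tool_rot: [0.22, 1.562, -0.222]
ft_force: [-0.3, 0.2, 1.5]
grip_width: 0.165
```

Run:
```python
from h import *
s=get_state();go([.479,.336,.061]);print(s["position"],s["grip_width"],s["ft_force"],s["torque"])
```

```text
tool shift units [-0.16  0.16 -0.08] yawz -16.1 tilt x [-0.003 -0.001 -1.   ]
[0.47987647 0.33148063 0.05695939] 0.1651669062619789 [-0.2684409   0.15207923  1.51219968] [-0.02295627  0.15716295 -0.04885643]
```

Request:
{"api": "play_rows", "payload": {"targets": [{"claw": 1,"linear": [0,0,0],"rotation": [0,0,0]},{"claw": 1,"linear": [0,0,0],"rotation": [0,0,0]},{"claw": 1,"linear": [0,0,0],"rotation": [0,0,0]}], "newtons": 60}}

```text
time: 9.53
position: [0.4798, 0.3314, 0.057]
tool_rot: [0.22, 1.562, -0.222]
ft_force: [-0.0, 0.2, 0.3]
grip_width: 0.16
```

Run:
```python
from h import *
s=get_state();go([.479,.336,.061]);print(s["position"],s["grip_width"],s["ft_force"],s["torque"])
```

```text
tool shift units [-0.16  0.17 -0.08] yawz -16.1 tilt x [-0.002 -0.001 -1.   ]
[0.47982274 0.33143895 0.05697978] 0.16036238712837858 [-0.04172167  0.17840743  0.34340666] [ 0.00664586 -0.03694772  0.01179163]
```

Request:
{"api": "play_rows", "payload": {"targets": [{"claw": 1,"linear": [-0.3,0,0],"rotation": [0,0,0]},{"claw": 1,"linear": [-0.8,0,0],"rotation": [0,0,0]},{"claw": 1,"linear": [-0.9,0,0],"rotation": [0,0,0]},{"claw": 1,"linear": [-0.9,0,0],"rotation": [0,0,0]},{"claw": 1,"linear": [-0.9,0,0],"rotation": [0,0,0]},{"claw": 1,"linear": [-0.9,0,0],"rotation": [0,0,0]},{"claw": 1,"linear": [-0.9,0,0],"rotation": [0,0,0]},{"claw": 1,"linear": [-0.9,0,0],"rotation": [0,0,0]},{"claw": 1,"linear": [-0.6,0,0],"rotation": [0,0,0]}]}}

```text
time: 10.28
position: [0.4775, 0.3288, 0.2394]
tool_rot: [0.213, 1.569, -0.225]
ft_force: [0.3, 0.8, -1.5]
grip_width: 0.161
```

Run:
```python
from h import *
s=get_state();print(s["position"],s["grip_width"],s["ft_force"],s["torque"])
go([.557,-.042,.225])
```

```text
[0.47745013 0.32878977 0.23940428] 0.16114808801847114 [ 0.29724482  0.78212448 -1.51633093] [ 0.02004416 -0.15825967 -0.00025219]
tool shift units [  0.64 -13.38   7.15] yawz -16.0 tilt x [-0.01  -0.006 -1.   ]
```

Request:
{"api": "play_rows", "payload": {"targets": [{"claw": 1,"linear": [0,-1,0.53],"rotation": [0,0,0]},{"claw": 1,"linear": [0,-1,0.53],"rotation": [0,0,0]},{"claw": 1,"linear": [0,-1,0.53],"rotation": [0,0,0]},{"claw": 1,"linear": [0,-1,0.53],"rotation": [0,0,0]},{"claw": 1,"linear": [0,-1,0.53],"rotation": [0,0,0]},{"claw": 1,"linear": [0,-1,0.53],"rotation": [0,0,0]},{"claw": 1,"linear": [0,-1,0.53],"rotation": [0,0,0]},{"claw": 1,"linear": [0,-1,0.53],"rotation": [0,0,0]},{"claw": 1,"linear": [0,-1,0.53],"rotation": [0,0,0]},{"claw": 1,"linear": [0,-1,0.53],"rotation": [0,0,0]}]}}

```text
time: 11.12
position: [0.5373, 0.0537, 0.2495]
tool_rot: [0.201, 1.559, -0.202]
ft_force: [-0.1, 0.5, -2.0]
grip_width: 0.163
```

Request:
{"api": "play_rows", "payload": {"targets": [{"claw": 1,"linear": [0,-1,0.53],"rotation": [0,0,0]},{"claw": 1,"linear": [0,-1,0.53],"rotation": [0,0,0]},{"claw": 1,"linear": [0,-0.5,0.3],"rotation": [0,0,0]},{"claw": 1,"linear": [0,0,0],"rotation": [0,0,0]}]}}

```text
time: 11.45
position: [0.5548, -0.0269, 0.2505]
tool_rot: [0.205, 1.557, -0.213]
ft_force: [-0.1, -0.3, -1.7]
grip_width: 0.167
```

Run:
```python
from h import *
s=get_state();print(s["position"],s["grip_width"],s["ft_force"],s["torque"],s["joint_positions"])
go([.557,-.042,.2])
```

```text
[ 0.55481309 -0.02686282  0.2505067 ] 0.16658186611290995 [-0.13706367 -0.32087046 -1.68698445] [-0.04568896 -0.0687875  -0.02071487] [ 0.75977138  0.18199782 -0.85380491  1.6263279   0.1445077   1.39454914
 -0.37752067]
tool shift units [ 2.02 -0.55  0.24] yawz -15.3 tilt x [ 0.003 -0.005 -1.   ]
```

Run:
```python
from h import *
s=get_state();np.save("w3.npy",np.r_[s["position"],s["tool_rot"]])
I={n:get_image(n) for n in("wrist","side","top")}
for n in I:cv2.imwrite(f"pics/{n}3.png",I[n])
R=Ro.from_rotvec(s["tool_rot"]).as_matrix();t=s["position"]
# bar centre 22mm behind TCP
P=[t+R@np.array([-.022+dx,dy,dz]) for dx,dy,dz in((-.009,.035,0),(-.009,-.035,0),(.069,0,0),(0,.035,0),(0,-.035,0))]
for n in("side","top"):print(n,proj(n,P).round(1).tolist())
print(projw(s,P).round(1).tolist())
r=lambda i,x,y,w,h,f:cv2.resize(i[y:y+h,x:x+w],None,fx=f,fy=f,interpolation=cv2.INTER_CUBIC)
W=np.zeros((600,800,3),np.uint8)
W[:300,:480]=r(I["wrist"],220,120,160,100,3)
W[300:600,:400]=r(I["side"],250,60,100,75,4)
W[300:600,400:800]=r(I["top"],285,120,100,75,4)
cv2.imwrite("pics/c3.png",W)
```

```text
side [[300.1, 137.6], [312.7, 127.0], [307.3, 156.2], [300.3, 140.5], [312.7, 129.8]]
top [[322.3, 166.9], [352.7, 174.7], [337.0, 177.5], [322.4, 167.7], [352.5, 175.4]]
[[320.0, 212.8], [320.0, 331.2], [320.4, 222.4], [320.1, 207.1], [320.1, 320.1]]
```

View pics/c3.png

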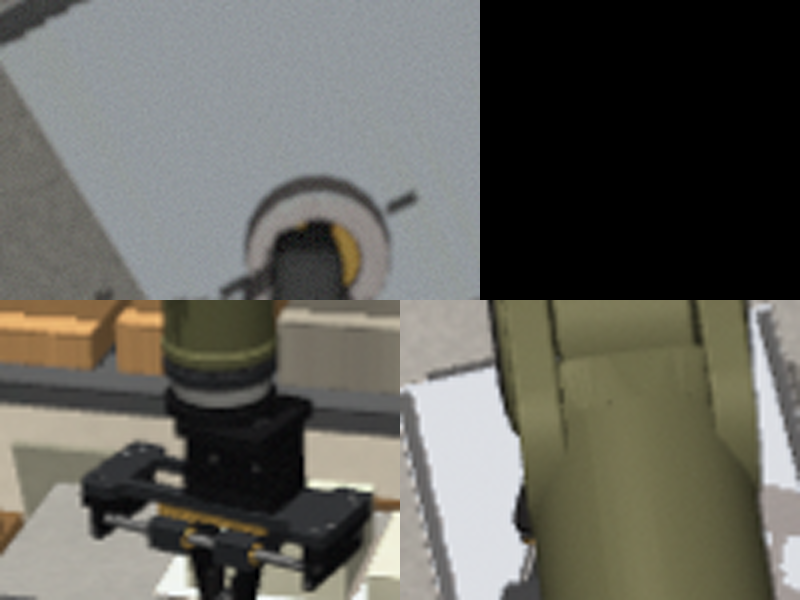

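Request:
{"api": "play_rows", "payload": {"targets": [{"claw": 1,"linear": [0,-0.8,0.2],"rotation": [0,0,0]},{"claw": 1,"linear": [0.9,0,0],"rotation": [0,0,0]},{"claw": 1,"linear": [0.7,0,0],"rotation": [0,0,0]},{"claw": 1,"linear": [0.5,0,0],"rotation": [0,0,0]},{"claw": 1,"linear": [0,0,0],"rotation": [0,0,0]}]}}

```text
time: 12.02
position: [0.554, -0.0268, 0.199]
tool_rot: [0.189, 1.556, -0.186]
ft_force: [0.1, 0.1, -0.9]
grip_width: 0.164
```

Run:
```python
from h import *
s=get_state();np.save("w4.npy",np.r_[s["position"],s["tool_rot"]]);print(s["position"],s["ft_force"])
go([.557,-.042,.19],s)
I={n:get_image(n) for n in("wrist","side")}
for n in I:cv2.imwrite(f"pics/{n}4.png",I[n])
R=Ro.from_rotvec(s["tool_rot"]).as_matrix();t=s["position"]
P=[t+R@np.array([-.022+dx,.005+dy,dz]) for dx,dy,dz in((-.009,.035,0),(-.009,-.035,0),(.069,0,0),(.009,.035,0),(0,-.035,0))]
L=[[.557,-.042,.122]]
print("side",proj("side",P+L).round(1).tolist())
print(projw(s,P+L).round(1).tolist())
r=lambda i,x,y,w,h,f:cv2.resize(i[y:y+h,x:x+w],None,fx=f,fy=f,interpolation=cv2.INTER_CUBIC)
W=np.zeros((600,800,3),np.uint8)
W[:,:400]=r(I["wrist"],280,150,80,120,5)
W[:,400:]=r(I["side"],270,110,80,120,5)
cv2.imwrite("pics/c4.png",W)
```

```text
[ 0.55402969 -0.02684669  0.19897483] [ 0.13836648  0.09725447 -0.92849883]
tool shift units [ 0.36 -0.56  0.26] yawz -13.7 tilt x [ 0.007  0.001 -1.   ]
side [[300.6, 154.6], [312.3, 143.7], [307.2, 172.2], [300.8, 160.2], [312.4, 146.4], [308.7, 177.1]]
[[320.0, 203.0], [320.0, 323.8], [320.4, 216.4], [320.1, 193.3], [320.1, 312.9], [327.1, 225.1]]
```

View pics/c4.png

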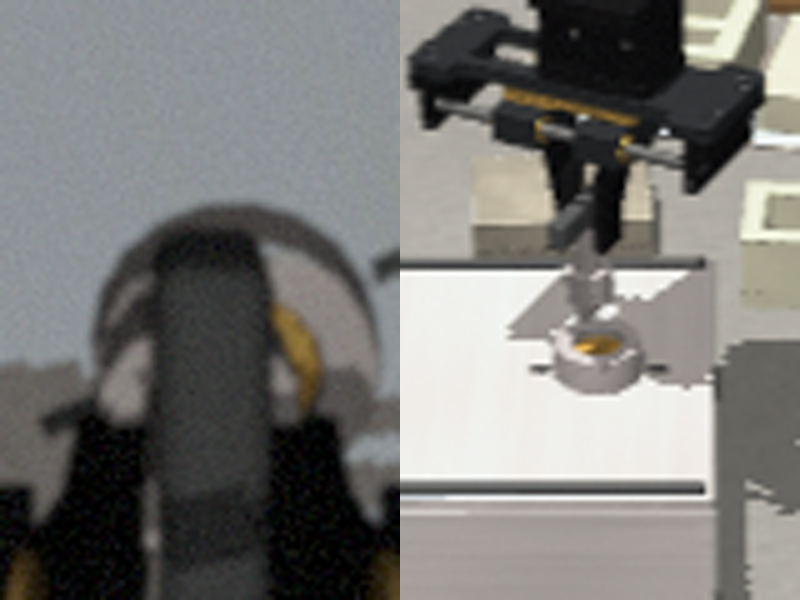

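Request:
{"api": "play_rows", "payload": {"targets": [{"claw": 1,"linear": [0,-0.2,0.05],"rotation": [0.01,0,0]},{"claw": 1,"linear": [0,-0.2,0.05],"rotation": [0.01,0,0]},{"claw": 1,"linear": [0,-0.2,0.05],"rotation": [0.01,0,0]},{"claw": 1,"linear": [0,-0.2,0.05],"rotation": [0,0,0]},{"claw": 1,"linear": [0,0,0],"rotation": [0,0,0]}]}}

```text
time: 12.53
position: [0.5574, -0.0482, 0.2056]
tool_rot: [0.227, 1.542, -0.226]
ft_force: [0.3, 0.1, -1.9]
grip_width: 0.167
```

```bash
cat >> h.py <<'E'
def key(tgt=(.5553,-.0418),s=None):
    s=s or get_state();R=Ro.from_rotvec(s["tool_rot"]).as_matrix();k=s["position"]+R@[.047,.005,0]
    d=R.T@(np.r_[tgt,k[2]]-k)/.025
    print("t",round(s["time"],2),"tip",k.round(4),"need y,z",d[1:].round(2),"bar",(np.degrees(np.arctan2(R[1,1],R[0,1]))).round(1),"tilt y,z",(R.T@[0,0,-1])[1:].round(3),"F",np.round(s["ft_force"],1),"T",np.round(s["torque"],2),"w",round(s["grip_width"],3))
E
python3 -c "
from h import *
key()"
```

```text
t 12.53 tip [ 0.5596 -0.0435  0.1586] need y,z [ 0.02 -0.18] bar 73.4 tilt y,z [-0.003 -0.016] F [ 0.3  0.1 -1.9] T [-0.09 -0.11 -0.01] w 0.167
```

Request:
{"api": "play_rows", "payload": {"targets": [{"claw": 1,"linear": [0.3,0,-0.06],"rotation": [0,0.005,-0.001]},{"claw": 1,"linear": [0.3,0,-0.06],"rotation": [0,0.005,-0.001]},{"claw": 1,"linear": [0.3,0,-0.03],"rotation": [0,0,0]},{"claw": 1,"linear": [0.2,0,0],"rotation": [0,0,0]}]}}

```text
time: 12.87
position: [0.5547, -0.0484, 0.1771]
tool_rot: [0.229, 1.557, -0.229]
ft_force: [0.7, -0.1, -1.5]
grip_width: 0.164
```

```bash
python3 -c "
from h import *
key()"
```

```text
t 12.87 tip [ 0.5562 -0.0436  0.1301] need y,z [ 0.06 -0.06] bar 73.3 tilt y,z [-0.    -0.002] F [ 0.7 -0.1 -1.5] T [-0.04 -0.11 -0.02] w 0.164
```

Aligned to about 1.5 mm. I'll descend in small steps.

Request:
{"api": "play_rows", "payload": {"targets": [{"claw": 1,"linear": [0.15,0.04,-0.04],"rotation": [0,0,0]},{"claw": 1,"linear": [0.2,0.02,-0.02],"rotation": [0,0,0]},{"claw": 1,"linear": [0.15,0,0],"rotation": [0,0,0]}]}}

```text
time: 13.12
position: [0.5525, -0.0456, 0.1615]
tool_rot: [0.229, 1.56, -0.228]
ft_force: [0.2, -0.2, -2.3]
grip_width: 0.162
```

```bash
python3 -c "
from h import *
key()"
```

```text
t 13.12 tip [ 0.5538 -0.0408  0.1145] need y,z [-0.02  0.07] bar 73.3 tilt y,z [-0.001  0.002] F [ 0.2 -0.2 -2.3] T [-0.01 -0.05 -0.01] w 0.162
```

Request:
{"api": "play_rows", "payload": {"targets": [{"claw": 1,"linear": [0.12,0,0.03],"rotation": [0,0,0]},{"claw": 1,"linear": [0.12,0,0.03],"rotation": [0,0,0]}]}}

```text
time: 13.28
position: [0.5537, -0.0455, 0.156]
tool_rot: [0.228, 1.561, -0.227]
ft_force: [-5.2, -0.0, 22.6]
grip_width: 0.164
```

```bash
python3 -c "
from h import *
key()"
```

```text
t 13.28 tip [ 0.5551 -0.0406  0.109 ] need y,z [-0.04  0.02] bar 73.4 tilt y,z [0.    0.002] F [-5.2 -0.  22.6] T [0.18 1.4  0.07] w 0.164
```

Request:
{"api": "play_rows", "payload": {"targets": [{"claw": 1,"linear": [-0.06,-0.02,0],"rotation": [0,0,0]},{"claw": 1,"linear": [0,0,0.04],"rotation": [0,0,0]}]}}

```text
time: 13.45
position: [0.5553, -0.0457, 0.1594]
tool_rot: [0.227, 1.56, -0.227]
ft_force: [-1.1, 0.8, 3.0]
grip_width: 0.167
```

```bash
python3 -c "
from h import *
key()"
```

```text
t 13.45 tip [ 0.5566 -0.0409  0.1124] need y,z [-0.05 -0.04] bar 73.4 tilt y,z [0.    0.001] F [-1.1  0.8  3. ] T [-0.02  0.36  0.04] w 0.167
```

Request:
{"api": "play_rows", "payload": {"targets": [{"claw": 1,"linear": [0.06,0,0.05],"rotation": [0.02,0,0]},{"claw": 1,"linear": [0.06,0,0.05],"rotation": [0.02,0,0]}]}}

```text
time: 13.62
position: [0.5588, -0.0464, 0.1571]
tool_rot: [0.277, 1.551, -0.278]
ft_force: [-0.6, 0.2, -0.9]
grip_width: 0.162
```

```bash
python3 -c "
from h import *
key()"
```

```text
t 13.62 tip [ 0.5606 -0.0418  0.1101] need y,z [-0.07 -0.2 ] bar 69.7 tilt y,z [-0.    -0.002] F [-0.6  0.2 -0.9] T [0.06 0.09 0.  ] w 0.162
```

Request:
{"api": "play_rows", "payload": {"targets": [{"claw": 1,"linear": [0.1,0,-0.02],"rotation": [0,0,0]},{"claw": 1,"linear": [0.1,0,0],"rotation": [0,0,0]}]}}

```text
time: 13.78
position: [0.5584, -0.0464, 0.1521]
tool_rot: [0.277, 1.551, -0.278]
ft_force: [-1.0, -0.9, -1.1]
grip_width: 0.163
```

```bash
python3 -c "
from h import *
key()"
```

```text
t 13.78 tip [ 0.5602 -0.0417  0.1051] need y,z [-0.07 -0.18] bar 69.7 tilt y,z [ 0.    -0.002] F [-1.  -0.9 -1.1] T [-0.03  0.35  0.  ] w 0.163
```

Request:
{"api": "play_rows", "payload": {"targets": [{"claw": 1,"linear": [0.08,0,0],"rotation": [0,0,0]},{"claw": 1,"linear": [0.08,0,0],"rotation": [0,0,0]}]}}

```text
time: 13.95
position: [0.5582, -0.0466, 0.1474]
tool_rot: [0.276, 1.552, -0.277]
ft_force: [-2.2, -0.1, 4.6]
grip_width: 0.168
```

```bash
python3 -c "
from h import *
key()"
```

```text
t 13.95 tip [ 0.56   -0.0419  0.1004] need y,z [-0.06 -0.18] bar 69.8 tilt y,z [ 0.001 -0.001] F [-2.2 -0.1  4.6] T [-0.02  0.4   0.05] w 0.168
```

Request:
{"api": "play_rows", "payload": {"targets": [{"claw": 1,"linear": [0.02,0,-0.015],"rotation": [0.05,0,0]},{"claw": 1,"linear": [0.02,0,-0.015],"rotation": [0.05,0,0]},{"claw": 1,"linear": [0.02,0,-0.015],"rotation": [0.05,0,0]}]}}

```text
time: 14.2
position: [0.5568, -0.0453, 0.147]
tool_rot: [0.464, 1.52, -0.466]
ft_force: [-2.7, -1.2, 4.1]
grip_width: 0.167
```

```bash
python3 -c "
from h import *
key((.560,-.0419))"
```

```text
t 14.2 tip [ 0.5596 -0.0412  0.1   ] need y,z [-0.02  0.03] bar 56.0 tilt y,z [ 0.001 -0.   ] F [-2.7 -1.2  4.1] T [-0.25  0.55  0.11] w 0.167
```

Turning cleanly (13.8°) with the key seated. Continuing.

Request:
{"api": "play_rows", "payload": {"targets": [{"claw": 1,"linear": [0.02,-0.01,0],"rotation": [0.05,0,0]},{"claw": 1,"linear": [0.02,0,-0.01],"rotation": [0.05,0,0]},{"claw": 1,"linear": [0.02,0,-0.015],"rotation": [0.05,0,0]},{"claw": 1,"linear": [0.02,0,-0.015],"rotation": [0.05,0,0]}]}}

```text
time: 14.53
position: [0.5558, -0.045, 0.1471]
tool_rot: [0.715, 1.448, -0.721]
ft_force: [-1.7, 0.1, 3.3]
grip_width: 0.16
```

```bash
python3 -c "
from h import *
key((.560,-.0419))"
```

```text
t 14.53 tip [ 0.5598 -0.0422  0.1001] need y,z [ 0.01 -0.  ] bar 37.3 tilt y,z [ 0.002 -0.003] F [-1.7  0.1  3.3] T [-0.11  0.59  0.15] w 0.16
```

Request:
{"api": "play_rows", "payload": {"targets": [{"claw": 1,"linear": [0.02,-0.01,0],"rotation": [0.05,0,0]},{"claw": 1,"linear": [0.02,0,-0.01],"rotation": [0.05,0,0]}]}}

```text
time: 14.7
position: [0.5553, -0.0448, 0.1471]
tool_rot: [0.84, 1.399, -0.846]
ft_force: [-2.1, -0.5, 3.4]
grip_width: 0.162
```

```bash
python3 -c "
from h import *
key((.560,-.0419))"
```

```text
t 14.7 tip [ 0.5597 -0.0426  0.1   ] need y,z [ 0.02 -0.02] bar 27.9 tilt y,z [ 0.002 -0.004] F [-2.1 -0.5  3.4] T [-0.11  0.64  0.09] w 0.162
```

Request:
{"api": "play_rows", "payload": {"targets": [{"claw": 1,"linear": [0.02,0,0],"rotation": [0.05,0,0]},{"claw": 1,"linear": [0.02,0.01,-0.01],"rotation": [0.05,0,0]},{"claw": 1,"linear": [0.02,0,-0.01],"rotation": [0.05,0,0]}]}}

```text
time: 14.95
position: [0.5548, -0.0442, 0.1471]
tool_rot: [1.023, 1.311, -1.033]
ft_force: [-2.7, -0.4, 4.4]
grip_width: 0.157
```

```bash
python3 -c "
from h import *
key((.560,-.0419))"
```

```text
t 14.95 tip [ 0.5596 -0.0433  0.1001] need y,z [ 0.03 -0.05] bar 13.9 tilt y,z [ 0.003 -0.006] F [-2.7 -0.4  4.4] T [-0.08  0.66  0.16] w 0.157
```

Request:
{"api": "play_rows", "payload": {"targets": [{"claw": 1,"linear": [0.02,0,0],"rotation": [0.03,0,0]},{"claw": 1,"linear": [0.02,0,0],"rotation": [0.03,0,0]}]}}

```text
time: 15.12
position: [0.5546, -0.044, 0.1471]
tool_rot: [1.096, 1.27, -1.107]
ft_force: [-2.1, 0.5, 4.0]
grip_width: 0.162
```

```bash
python3 -c "
from h import *
key((.560,-.0419))"
```

```text
t 15.12 tip [ 0.5595 -0.0437  0.1001] need y,z [ 0.03 -0.07] bar 8.3 tilt y,z [ 0.003 -0.007] F [-2.1  0.5  4. ] T [-0.03  0.65  0.16] w 0.162
```

Request:
{"api": "play_rows", "payload": {"targets": [{"claw": 1,"linear": [0.02,0.01,-0.02],"rotation": [0.025,0.002,0.001]},{"claw": 1,"linear": [0.02,0,-0.02],"rotation": [0.02,0,0]}]}}

```text
time: 15.28
position: [0.5545, -0.0436, 0.1471]
tool_rot: [1.152, 1.238, -1.161]
ft_force: [-3.0, -1.0, 3.6]
grip_width: 0.162
```

```bash
python3 -c "
from h import *
key((.560,-.0419))"
```

```text
t 15.28 tip [ 0.5594 -0.0436  0.1001] need y,z [ 0.03 -0.07] bar 4.1 tilt y,z [ 0.001 -0.006] F [-3.  -1.   3.6] T [-0.31  0.63  0.13] w 0.162
```

Request:
{"api": "play_rows", "payload": {"targets": [{"claw": 1,"linear": [0.02,0,-0.01],"rotation": [0.02,0,0]},{"claw": 1,"linear": [0.02,0,0],"rotation": [0.02,0,0]}]}}

```text
time: 15.45
position: [0.5544, -0.0435, 0.1471]
tool_rot: [1.198, 1.207, -1.209]
ft_force: [-2.5, 0.7, 4.2]
grip_width: 0.165
```

```bash
python3 -c "
from h import *
key((.560,-.0419))"
```

```text
t 15.45 tip [ 0.5593 -0.0438  0.1001] need y,z [ 0.03 -0.08] bar 0.4 tilt y,z [ 0.001 -0.008] F [-2.5  0.7  4.2] T [0.08 0.64 0.11] w 0.165
```

Request:
{"api": "play_rows", "payload": {"targets": [{"claw": 1,"linear": [0.02,0.01,-0.02],"rotation": [0.02,0.003,0]},{"claw": 1,"linear": [0.02,0,-0.02],"rotation": [0.02,0.002,0]}]}}

```text
time: 15.62
position: [0.5543, -0.0433, 0.147]
tool_rot: [1.249, 1.181, -1.253]
ft_force: [-2.9, -1.9, 4.1]
grip_width: 0.165
```

```bash
python3 -c "
from h import *
key((.560,-.0419))
s=get_state();w=get_image('wrist');cv2.imwrite('pics/w5.png',w);np.save('w5.npy',np.r_[s['position'],s['tool_rot']])
I=get_image('side')
W=np.zeros((600,800,3),np.uint8)
W[:,:400]=cv2.resize(w[120:270,270:370],None,fx=4,fy=4,interpolation=cv2.INTER_CUBIC)
W[:,400:]=cv2.resize(I[120:240,270:350],None,fx=5,fy=5,interpolation=cv2.INTER_CUBIC)
cv2.imwrite('pics/c5.png',W)"
```

```text
t 15.62 tip [ 0.5593 -0.0437  0.1   ] need y,z [ 0.03 -0.07] bar -3.3 tilt y,z [ 0.001 -0.002] F [-2.9 -1.9  4.1] T [-0.32  0.74  0.39] w 0.165
```

View pics/c5.png

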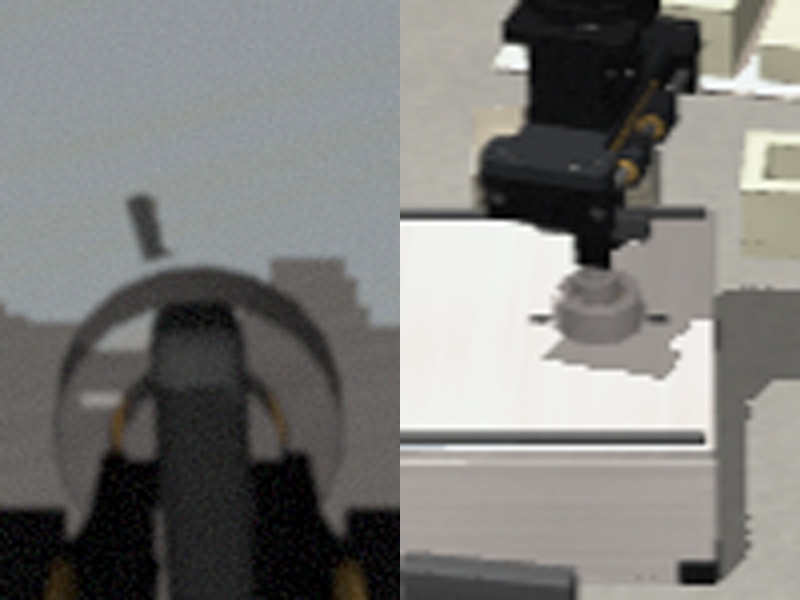

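The stop is reached: Tz jumped to 0.39 N m. The wrist crop shows the bar about 15° past the mark, which is the bit's play in the slot, and the bar is square in the pads with the nose down inside the collar. I'll turn the bar back within the play to line it up with the marks.

Request:
{"api": "play_rows", "payload": {"targets": [{"claw": 1,"linear": [0.02,0.01,0.01],"rotation": [-0.045,0,0]},{"claw": 1,"linear": [0.02,0,0.01],"rotation": [-0.04,0,0]},{"claw": 1,"linear": [0.02,0,0.01],"rotation": [-0.04,0,0]},{"claw": 1,"linear": [0,0,0],"rotation": [-0.03,0,0]}]}}

```text
time: 16.05
position: [0.5546, -0.0449, 0.1473]
tool_rot: [1.055, 1.295, -1.063]
ft_force: [-2.5, -0.4, 2.4]
grip_width: 0.161
```

```bash
python3 -c "
from h import *
key((.560,-.0419))"
```

```text
t 16.05 tip [ 0.5595 -0.0442  0.1003] need y,z [ 0.04 -0.08] bar 11.6 tilt y,z [ 0.002 -0.005] F [-2.5 -0.4  2.4] T [-0.26  0.54 -0.02] w 0.161
```

Request:
{"api": "play_rows", "payload": {"targets": [{"claw": 0.6,"linear": [0,0,0],"rotation": [0,0,0]},{"claw": 0.3,"linear": [0,0,0],"rotation": [0,0,0]},{"claw": 0.3,"linear": [0,0,0],"rotation": [0,0,0]},{"claw": 0,"linear": [0,0,0],"rotation": [0,0,0]},{"claw": 0,"linear": [0,0,0],"rotation": [0,0,0]},{"claw": 0,"linear": [0,0,0],"rotation": [0,0,0]},{"claw": 0,"linear": [0,0,0],"rotation": [0,0,0]}]}}

```text
time: 16.63
position: [0.5561, -0.0439, 0.1464]
tool_rot: [1.059, 1.294, -1.059]
ft_force: [1.2, -0.6, -0.1]
grip_width: 0.608
```

Request:
{"api": "play_rows", "payload": {"targets": [{"claw": 0,"linear": [-0.3,0,0],"rotation": [0,0,0]},{"claw": 0,"linear": [-0.6,0,0],"rotation": [0,0,0]},{"claw": 0,"linear": [-0.8,0,0],"rotation": [0,0,0]},{"claw": 0,"linear": [-0.9,0,0],"rotation": [0,0,0]},{"claw": 0,"linear": [-0.9,0,0],"rotation": [0,0,0]},{"claw": 0,"linear": [-0.9,-0.9,0],"rotation": [0,0,0]},{"claw": 0,"linear": [0,-1,0],"rotation": [0,0,0]},{"claw": 0,"linear": [0,-1,0],"rotation": [0,0,0]},{"claw": 0,"linear": [0,-0.6,0],"rotation": [0,0,0]},{"claw": 0,"linear": [0,0,0],"rotation": [0,0,0]}]}}

```text
time: 17.47
position: [0.4684, -0.0598, 0.2656]
tool_rot: [1.059, 1.294, -1.054]
ft_force: [-0.2, 0.7, -0.9]
grip_width: 1.002
```

```bash
python3 -c "
from h import *
s=get_state();print(s['position'],s['ft_force'],s['grip_width']);w=get_image('wrist');cv2.imwrite('pics/w6.png',w);np.save('w6.npy',np.r_[s['position'],s['tool_rot']])
print(projw(s,[[.557,-.042,.18]]))"
```

```text
[ 0.4683537  -0.05979102  0.26561079] [-0.20436255  0.68293329 -0.93981837] 1.0020881689765975
[[321.68967788 103.54598885]]
```

View pics/w6.png

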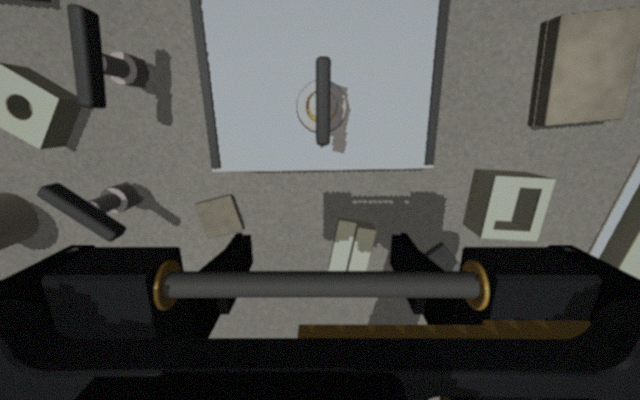

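Run:
```python
from h import *
w=cv2.imread("pics/w6.png");v=np.load("w6.npy");s=dict(position=v[:3],tool_rot=v[3:])
g=cv2.cvtColor(w,cv2.COLOR_BGR2GRAY)
m=np.zeros_like(g);m[45:155,305:345]=((g<85)*255)[45:155,305:345].astype(np.uint8)
m=cv2.morphologyEx(m,cv2.MORPH_OPEN,np.ones((7,7),np.uint8))
n,l,st,_=cv2.connectedComponentsWithStats(m);i=1+st[1:,4].argmax();p=np.argwhere(l==i)[:,::-1].astype(np.float32);print(st[i])
mu=p.mean(0);U=np.linalg.svd(p-mu,full_matrices=False)[2][0];U*=np.sign(U[1]);a=(p-mu)@U
e=[mu+U*a.min(),mu+U*a.max()]
for z in(.172,.18,.188):
    E=ray_z("wrist",e,z,s);d=E[0]-E[1];print(z,E.mean(0).round(4),np.linalg.norm(d),np.degrees(np.arctan2(d[1],d[0])))
# lid side edges direction
E=ray_z("wrist",[(194,0),(212,168),(440,0),(428,166)],.1,s)
for a,b in((0,1),(2,3)):
    d=E[a]-E[b];print(np.degrees(np.arctan2(d[1],d[0])))
d=E[1]-E[3];print(np.degrees(np.arctan2(d[1],d[0]))-90)
S=get_image("side")
W=np.zeros((600,800,3),np.uint8)
W[:,:400]=cv2.resize(w[35:160,283:366],(400,600),interpolation=cv2.INTER_CUBIC)
W[:,400:]=cv2.resize(S[125:215,270:330],(400,600),interpolation=cv2.INTER_CUBIC)
cv2.imwrite("pics/c6.png",W)
k=np.array([.558,-.0427,0]);print(proj("side",[k+[0,0,.171],k+[0,0,.122],k+[.035,.007,.18],k+[-.035,-.007,.18]]))
```

```text
[ 316   57   15   88 1180]
0.172 [ 0.5585 -0.0431  0.172 ] 0.06962617861828395 11.839885311524393
0.18 [ 0.5581 -0.0431  0.18  ] 0.0674516683414576 11.839885311524393
0.188 [ 0.5578 -0.043   0.188 ] 0.06527715806463112 11.839885311524407
11.336447449706622
14.063988620676021
12.278750369828813
[[307.99882113 162.99797475]
 [308.4803212  176.97844533]
 [295.80431293 160.29120815]
 [320.03534186 160.45400761]]
```

View pics/c6.png

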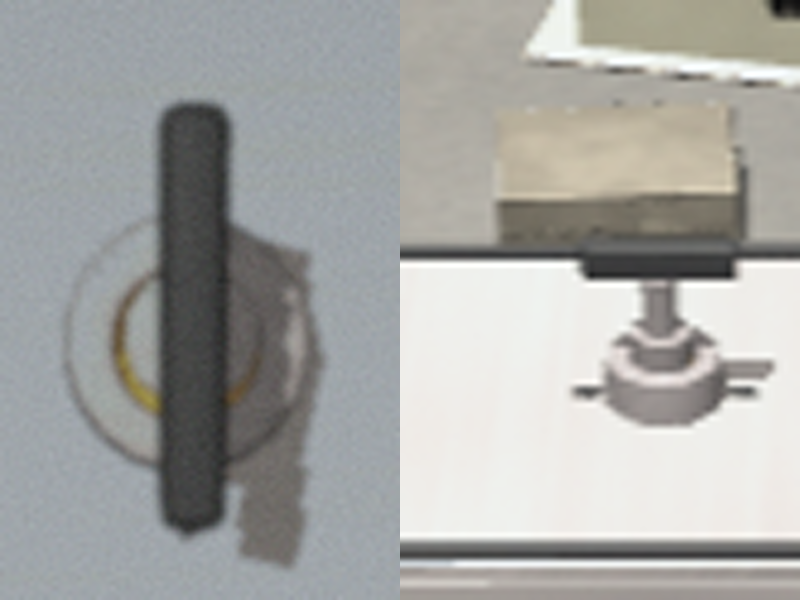

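```bash
python3 -c "
from bench import *
print(get_state()['time']);print(close_job())"
```

```text
17.5667
the job is handed in; nothing more can be done
None
```

The job is handed in at 17.6 s of the 61 s. The lid is shut and the small T-key from the stand is standing in the lock with its bar in line with the marks.

**Shutting the lid:** I pressed it down with closed fingertips. At the bottom the force peaked at about 50 N, taken on the fingertips, and well below the 120 N wrist limit.

**Fitting the key:** The first press missed the slot and met about 23 N. I eased off, shifted it about 4 mm and turned it slightly, and the bit then dropped in freely and seated.

**Turning the lock:** I turned it clockwise to the stop, where the torque rose from about 0.14 to 0.39 N m. I then brought the bar back within the bit's play to line it up and released it.

**Last checks:**
- **Bar angle:** the bar measured 11.8° in the world frame. The marks measured 12.6° before fitting and the lid edges 11.3 to 14.1° (front edge 12.3°), so it is aligned to about 1°.
- **Key and lid:** the last pictures show the nose down inside the collar, the bar at about its seated height, the lid flat and the gripper clear.
- **Bystanders:** I didn't measure them again. Those in view in the last wrist picture looked undisturbed, and the arm had no unexpected contact forces near them.
- **Disagreements:** my estimates of the lock's position differed by up to 3–5 mm before contact. At the stop the bar read about 4–6° further round than I expected. I put that down to give in the grip and measuring error, because the bar was still square in the pads.
- **Spindle angle:** I couldn't see it under the key, so I'm inferring that it is locked from reaching the stop.

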